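# Air the cold frame

### The job

Air the seedlings in the little wooden cold frame: push the dark wooden turn-button round until it lies along the frame's side rail, clear of the lid; then, with the fingertips under the lid's front lip, push the lid up and over past upright, steadily and without flinging it, so that it rests back on its stops by its own weight. Only push with the fingertips, taking nothing between the fingers and lifting nothing else; do not shove the frame along, and leave everything else as it stands, the cupboard door shut.

Things in the scene. Friction and masses are not known exactly. Their poses are not given: they have to be found in the camera images.
- frame: Wooden windowsill cold frame, a loose box (2.8 kg). Origin: centre of its underside; front faces -x, to the robot. Walls x -75 to +105 mm, 340 mm wide. Flush cap rails (40 mm wide, centre lines y +-150 mm) and closed lid between them slope down to the front by 0.14 rad, upper faces from z 135 mm at the hinge (x +85) to 109 mm at the lip's edge (x -103). Front wall 92 mm high, nothing before it.
- lid_hinge (a point): Point on the lid's hinge axis, middle of its back edge, in the plane of the lid's upper face. Axes turn with the lid: y along the hinge axis (to the left), -x towards the lip, z out of the upper face. Opening is a turn about +y.
- lid_lip (a point): Centre of the finger lip, the part of the lid's front bar that juts out over the front wall: 254 mm wide (y), 30 mm deep (x), 14 mm thick (z). It lies 175 mm from the hinge axis and 7 mm below the upper face; the free edge is 15 mm further out along -x. Axes as lid_hinge.
- lid (a joint): Lid angle (rad): 0 closed, 1.71 upright, falls over by itself from about 1.79, stops at 2.15 leaning back. The lid is a wooden sash with a clear pane, 254 mm wide, 190 mm deep, 14 mm thick, 0.34 kg; about 2 N at the lip lifts it. Let go before the balance point it falls shut.
- button_pivot (a point): Pivot of the turn-button on the left (+y) cap rail, at half the button's height. The button is a dark wooden bar 16 mm wide, standing 1 to 17 mm above the plane of rail and lid; it reaches 55 mm from the pivot at its free end, 9 mm at the other. z is the pivot axis, square to the sloping rail; the bar points along this frame's -y.
- button_mid (a point): Middle of the turn-button: 28 mm from the pivot towards its free end, at half its height; same axes as button_pivot.
- button (a joint): Turn-button angle (rad): 0 pointing straight across over the lid, +1.57 to the back along the rail, -1.57 to the front along the rail; either way will do, stops at 1.7. It holds the lid down until turned beyond about 1.3 either way. It turns stiffly (about 1 N at its end) and stays where it is left.
- mint_mid (a point): Terracotta mint pot, 132 mm across, 110 mm high plus leaves to about 220 mm: its axis, 55 mm up. Leave alone.
- jug_mid (a point): White enamel jug, 112 mm across plus a handle, 172 mm high: its axis, 85 mm up. Leave alone.
- bucket_mid (a point): Small steel bucket, 124 mm across, 110 mm high plus its bail: its axis, 55 mm up. Leave alone.
- fork_mid (a point): Green plastic hand fork lying flat, 255 mm long along its x, 70 mm wide, 25 mm high: about its middle, 12 mm up. Leave alone.
- small_pot_mid (a point): Small terracotta pot standing upside down, 80 mm across, 70 mm high: its axis, 35 mm up. Leave alone.
- seed_tin_mid (a point): Round plain metal tin, 63 mm across, 76 mm high: its axis, 38 mm up. Leave alone.
- cupboard_door0 (a joint): Swing door of the miniature cupboard (150 x 200 x 270 mm) at the left of the bench: 0 shut (rad). Leave shut.

How it is judged:
By the outcome, as a careful person would: the job done as asked, in the order asked, and still so for the second after the job is handed in, with the robot touching nothing.
It also fails if it takes over 64 s, if anything falls off the work surface, if the arm or the gripper's body presses on something with over 40 N, if the wrist force passes 120 N, or if a joint passes its speed limit or range.

### The arm

A 6-joint arm with a two-finger parallel gripper is mounted at the origin on the work surface. World frame = base frame: x ahead of the robot, y to its left, z up, the work surface at z = 0. Lengths are in m, angles in rad, forces in N, time in s.
With the tool pointing down it reaches from about 0.225 to 0.875 m from the base axis. Payload 3.4 kg.
Tool frame: the origin (TCP) lies at the very end of the fingers, on their centre line; the grasp point (between the pads) lies 19 mm behind it; z points along the fingers, y is the line along which they close (so a half turn about z gives the same grasp; the last joint's range is limited). The gripper opens to 85 mm and grips with 20 to 120 N. Pads are 22 mm wide; open, the fingers measure 114 mm over their backs; the gripper's body (76 mm by 85 mm) begins 54 mm behind the grasp point. The pads swing forward as they close: fully open they stand 13 mm farther back than shut.
Start: joints at [-1.345, 0.276, 1.505, -0, 1.361, -0.121], TCP at [0.195, -0.541, 0.231] pointing down, gripper open.
Joint ranges: [-2.89, 2.89], [-0.75, 2.08], [0.22, 2.7], [-1.18, 4.32], [0.11, 2.71], [-2.7, 2.7]. Speed limits (rad/s): [2.57, 2.57, 3.14, 3.14, 3.14, 3.14].

### API

Orientations are given as a unit quaternion [w, x, y, z].
In Python, from rig import get_state, optics, sign_off gives the robot as it stands.
- The arm moves only by the tool send_rows, never from a script. Its argument "increments" is a list of rows, each an object with "gripper": the gripper's target within -1 to 1 (shut at 1, half-way at 0, fully open at -1); "linear": the shift along the world's x, y, z in m, a list of three; "delta_rot": the turn, a rotation vector about the world's x, y, z in rad, a list of three. In form: [{"gripper": gripper, "linear": [dx, dy, dz], "delta_rot": [rx, ry, rz]}, ...]. A call has 1 to 8 rows; each row is the pose to reach, as a shift and turn from the pose commanded when the call began; what a row does not reach only later rows make up. A row lasts 1/10 s, in which the tool goes at most 50 mm and 8.59 degrees, less where a joint would pass 70% of its speed; a pose out of reach is approached as far as the arm can. A call with a gripper value outside its range is refused whole. The fingers move at their own pace and stop on an object; "newtons" is the grip in N (left out, the last holds). Time passes only in rows, so rows that repeat a pose let the fingers close. It gives the time, the measured TCP pose, the force, the opening and the grip force at its end, in the units of the state.
- get_state(): the state, without advancing time (a new reading comes with each control period).
- optics.get_image(name): name is "side" or "top" or "wrist"; returns a dict with "pixels" (420x560x3 uint8, blue, green, red), "K" (3x3 intrinsics, pixels), "k1" (the pictures are not rectified: a ray, as slopes to the right and down, at radius r is drawn at 1 + k1 r^2 times it, then the intrinsics apply), "rvec" (rotation vector, rad) and "tvec" (3), from world to camera coordinates, as OpenCV has them; the wrist camera has in their place "T_tool_cam" (4x4, takes a point from camera to tool coordinates, whose origin is the TCP and whose axes are the flange's). Camera axes: x right, y down, z forward; pixel columns grow to the right and rows downward; lengths in m; the calibration is good to about 2 mm. A picture is of the moment at which its call begins: read the wrist's pose just before it. There is no depth.
- sign_off(): hands the job in; it is judged then, once.
The state is a dict: "clock": time; "qpos": joint angles; "qd": joint speeds; "effort": joint torques, N m; "position": TCP position; "ee_rot": TCP orientation; "contact_force": force on the tool from outside, world axes, zero at the start; "moment": the same for the moment, N m; "width": finger opening in m; "gripper_force": force on a finger pad.
Only numpy, scipy, OpenCV 4.12 (cv2) and the standard library are available. Lean on these libraries where they do the work, as an engineer would, in place of code of your own. Each camera call takes 0.05 s, during which the arm holds its last target. There are 200 camera calls.

## Working session

There is one attempt and no reset: what is moved stays moved. The work goes in short steps, Python scripts to look and compute and a tool call to move; the robot and the scene stay as the last step left them, time stands still between calls to the robot, and variables do not carry over. Pictures are saved under pics/ and viewed, at most 10 in all, crops included, and the job is handed in when it is done.

Besides the shell and the picture viewer there is one more tool, called after "Emit:" as name([rows], argument=value, ...), one row to a line, values as JSON. send_rows: Moves the arm, as the interface text tells. Its arguments: {"type":"object","properties":{"increments":{"type":"array"},"newtons":{"type":"number"}},"required":["increments"]}

```bash
mkdir -p pics; cat > h.py <<'E'
import numpy as np, cv2
from rig import get_state, optics, sign_off
def ray(im,u,v):
    K=np.array(im["K"]);k=im["k1"]
    d=np.array([(u-K[0,2])/K[0,0],(v-K[1,2])/K[1,1]]);s=d.copy()
    for _ in range(20): s=d/(1+k*(s@s))
    R=cv2.Rodrigues(np.array(im["rvec"],float))[0];t=np.array(im["tvec"],float).ravel()
    return -R.T@t, R.T@np.array([s[0],s[1],1.])
def onz(im,u,v,z):
    c,d=ray(im,u,v); return c+d*(z-c[2])/d[2]
def proj(im,p):
    R=cv2.Rodrigues(np.array(im["rvec"],float))[0]
    q=R@np.array(p)+np.array(im["tvec"]).ravel();s=q[:2]/q[2];s=s*(1+im["k1"]*(s@s))
    K=np.array(im["K"]);return np.array([K[0,0]*s[0]+K[0,2],K[1,1]*s[1]+K[1,2]])
def tri(a,b):
    (c,d),(e,f)=a,b
    A=np.stack([d,-f],1);t=np.linalg.lstsq(A,e-c,rcond=None)[0]
    return (c+d*t[0]+e+f*t[1])/2, np.linalg.norm(c+d*t[0]-e-f*t[1])
E
python3 - <<'E'
from h import *
import pickle
ims={n:optics.get_image(n) for n in("top","side")}
pickle.dump(ims,open("ims.pkl","wb"))
for n in ims: cv2.imwrite(f"pics/{n}0.png",cv2.resize(ims[n]["pixels"],(784,588)))
for n in ims: print(n,ray(ims[n],280,210))
print(get_state())
E
```

```text
top (array([0.52383282, 0.06367313, 1.40125665]), array([ 0.0533536 , -0.00539187, -0.99857662]))
side (array([0.46683541, 1.13619221, 1.44873775]), array([ 0.08802965, -0.61882835, -0.78093447]))
{'clock': 0.1, 'qpos': array([-1.34498294e+00,  2.76579279e-01,  1.50601216e+00, -2.71118916e-05,
        1.36073141e+00, -1.21021626e-01]), 'qd': array([ 1.60400798e-03, -1.32536151e-03, -1.83544708e-03, -8.45921768e-05,
       -1.40286365e-03, -4.78883771e-04]), 'effort': array([ 2.42426075e-03, -4.17699230e+01, -2.46403939e+01, -1.08785190e-05,
        5.69731928e-03, -2.12164912e-05]), 'position': array([ 0.19532126, -0.54029755,  0.23049689]), 'ee_rot': array([-8.63217101e-04,  9.84999973e-01,  1.72552326e-01, -5.85441706e-05]), 'contact_force': array([-0.65118596,  0.15171795, -0.17490451]), 'moment': array([0.01576744, 0.02939492, 0.02897858]), 'gripper_force': 0.0, 'width': 0.08521795573317832}
```

View pics/top0.png

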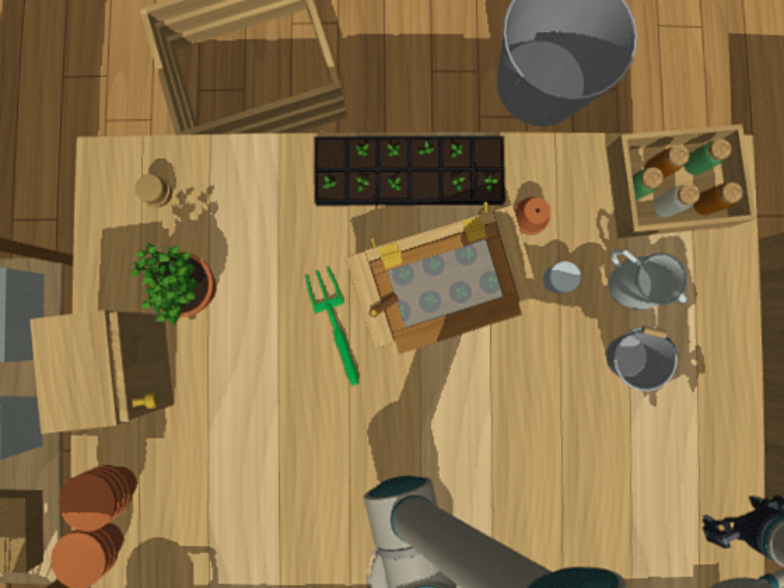

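View pics/side0.png

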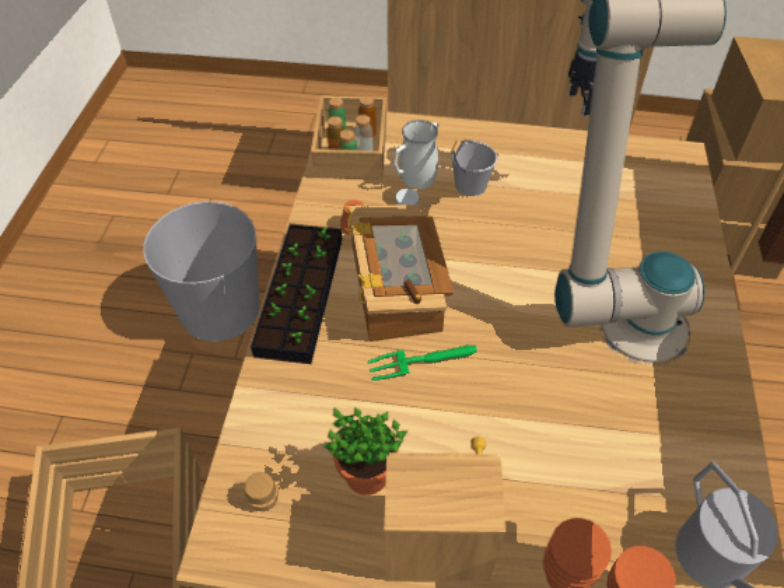

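The top view shows the frame at about (440,285) with its front toward the robot, yawed about 0.3 rad. The dark button is at about (384,304) on the left rail. The fork is left of it, and the small pot at (533,213) and the tin at (563,277) are on the right. I'll zoom in to measure.

```bash
python3 - <<'E'
from h import *
import pickle
ims=pickle.load(open("ims.pkl","rb"))
a=ims["top"]["pixels"][150:255,240:380]; cv2.imwrite("pics/topc.png",cv2.resize(a,None,fx=5.6,fy=5.6,interpolation=cv2.INTER_CUBIC))
a=ims["side"]["pixels"][145:250,225:365]; cv2.imwrite("pics/sidec.png",cv2.resize(a,None,fx=5.6,fy=5.6,interpolation=cv2.INTER_CUBIC))
E
```

```text
(no output)
```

View pics/topc.png

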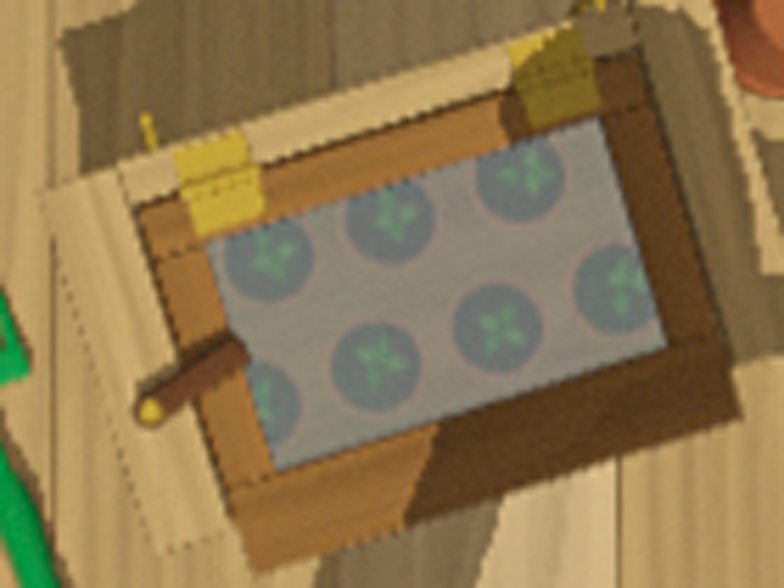

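View pics/sidec.png

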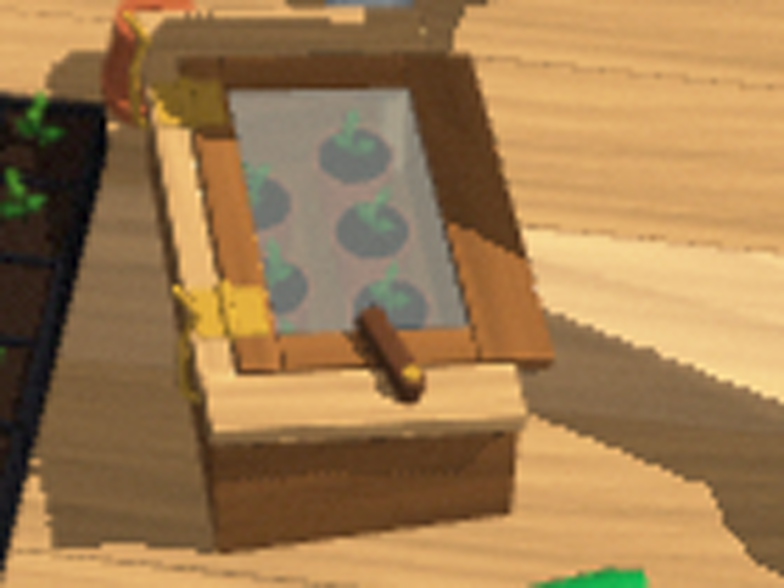

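Top crop: lid lip corners at (255,572) and (742,415), hinge-edge corners at (135,208) and (640,60), button screw at (150,410), tip at (243,352). Side crop: screw at (412,377), tip at (370,315), lip left corner at (552,358), rail outer corners at (522,420) and (210,435).

```bash
python3 - <<'E'
from h import *
import pickle
ims=pickle.load(open("ims.pkl","rb"));T,S=ims["top"],ims["side"]
t=lambda u,v:((u+.5)/5.6-.5+240,(v+.5)/5.6-.5+150)
s=lambda u,v:((u+.5)/5.6-.5+225,(v+.5)/5.6-.5+145)
np.set_printoptions(precision=4,suppress=True)
P={}
for n,a,z in [("lipL",(255,572),.109),("lipR",(742,415),.109),("hL",(135,208),.135),("hR",(640,60),.135),("railF",(165,552),.112),("railB",(42,195),.138)]:
    P[n]=onz(T,*t(*a),z);print(n,P[n])
for n,a,b in [("screw",(150,410),(412,377)),("tip",(243,352),(370,315)),("lipL",(255,572),(552,358)),("railF",(165,552),(522,420)),("railB",(42,195),(210,435))]:
    P[n+"3"],e=tri(ray(T,*t(*a)),ray(S,*s(*b)));print(n,P[n+"3"],e)
for a,b in (("lipL","lipR"),("hL","hR")): d=P[a]-P[b];print(np.linalg.norm(d),np.arctan2(-d[0],d[1]))
d=P["hL"]-P["lipL"];print("depth",np.linalg.norm(d),np.arctan2(d[1],d[0]))
yaw=np.arctan2(-(P["lipL"]-P["lipR"])[0],(P["lipL"]-P["lipR"])[1])
ex=np.array([np.cos(yaw),np.sin(yaw)]);ey=np.array([-ex[1],ex[0]])
O=(P["lipL"][:2]+P["lipR"][:2])/2+.103*ex;print("O",O,"from hinge",(P["hL"][:2]+P["hR"][:2])/2-.085*ex)
for n in P:print(n,(P[n][:2]-O)@ex,(P[n][:2]-O)@ey)
for n in ("fork","tin"):pass
hsv=cv2.cvtColor(T["pixels"],cv2.COLOR_BGR2HSV);m=cv2.inRange(hsv,(45,150,80),(80,255,255));m[:,:210]=0;m[:185]=0;m[:,265:]=0
pts=np.argwhere(m);q=np.array([onz(T,c,r,.015)[:2] for r,c in pts]);l=np.c_[(q-O)@ex,(q-O)@ey];print("fork local",l.min(0),l.max(0),"world",q.min(0),q.max(0))
E
```

```text
lipL [0.4784 0.0434 0.109 ]
lipR [ 0.5534 -0.197   0.109 ]
hL [0.6547 0.1004 0.135 ]
hR [ 0.7256 -0.145   0.135 ]
railF [0.4885 0.0873 0.112 ]
railB [0.6609 0.1451 0.138 ]
screw [0.5569 0.0937 0.1333] 0.0007969737797375349
tip [0.5857 0.0488 0.1303] 0.0012256428159991737
lipL [0.4784 0.0433 0.1018] 0.0004997130438186726
railF [0.4901 0.0877 0.0969] 0.0038533596824393483
railB [0.6636 0.1458 0.1271] 0.002901931292654038
0.25188392719078717 0.30243431837858453
0.25548239843265674 0.281142894786139
depth 0.18709997562999892 0.31265711624831294
O [ 0.6142 -0.0461] from hinge [ 0.609  -0.0476]
lipL -0.10299999999999998 0.12594196359539359
lipR -0.103 -0.12594196359539356
hL 0.08227496670275941 0.1278360581119352
hR 0.07683579371097882 -0.1275884342651042
railF -0.08023632158673984 0.16479896257469034
railB 0.10154302042597667 0.1685751245880759
screw3 -0.013074321982687657 0.15055536589865728
tip3 0.0010295008757406148 0.09912586483705506
lipL3 -0.10303399772212772 0.12584856931656582
railF3 -0.07867917588156907 0.16471931294735306
railB3 0.10429214941708777 0.16853752690752577
fork local [-0.1391  0.2071] [0.1098 0.2686] world [0.4106 0.1306] [0.655  0.2361]
```

```bash
cat >> h.py <<'E'
O=np.array([.612,-.0465]);yaw=.297
ex=np.array([np.cos(yaw),np.sin(yaw)]);ey=np.array([-ex[1],ex[0]])
def W(x,y,z): return np.r_[O+x*ex+y*ey,z]
np.set_printoptions(precision=4,suppress=True)
E
python3 - <<'E'
from h import *
p=get_state()["position"];pl=lambda x:.135-.138*(.085-x)
a0=W(-.05,.108,pl(-.05)+.007);print("pre",a0,a0-p)
for a in (.2,.4,.6,.8,1.,1.2,1.4,1.57,1.62):
    u=np.array([np.sin(a),-np.cos(a)]);n=-np.array([np.cos(a),np.sin(a)]);h=.011*np.cos(a)+.0145*np.sin(a)
    q=np.array([-.013,.15])+.038*u+(.008+h)*n
    print(a,W(*q,pl(q[0])+.008)-a0)
E
```

```text
pre [0.5326 0.0421 0.1234] [ 0.3373  0.5824 -0.1071]
0.2 [0.0222 0.0073 0.0042]
0.4 [0.0292 0.0066 0.0051]
0.6 [0.037  0.0075 0.0062]
0.8 [0.045  0.0105 0.0074]
1.0 [0.0526 0.0155 0.0086]
1.2 [0.0591 0.0228 0.0097]
1.4 [0.0638 0.0318 0.0107]
1.57 [0.066  0.0406 0.0113]
1.62 [0.0663 0.0432 0.0115]
```

Emit:
send_rows([
  {"gripper": 1, "linear": [0.03, 0.05, 0.01], "delta_rot": [0, 0, 0]},
  {"gripper": 1, "linear": [0.05, 0.1, 0.01], "delta_rot": [0, 0, 0]},
  {"gripper": 1, "linear": [0.08, 0.15, 0.01], "delta_rot": [0, 0, 0]},
  {"gripper": 1, "linear": [0.11, 0.2, 0.01], "delta_rot": [0, 0, 0]},
  {"gripper": 1, "linear": [0.14, 0.25, 0.01], "delta_rot": [0, 0, 0]},
  {"gripper": 1, "linear": [0.17, 0.3, 0.01], "delta_rot": [0, 0, 0]},
  {"gripper": 1, "linear": [0.2, 0.35, 0.01], "delta_rot": [0, 0, 0]},
  {"gripper": 1, "linear": [0.23, 0.4, 0.01], "delta_rot": [0, 0, 0]},
])

```text
clock: 0.9
position: [0.3937, -0.1925, 0.2412]
ee_rot: [0.0, 0.985, 0.172, 0.0]
contact_force: [2.1, -1.0, 0.7]
width: 0.0
gripper_force: 0.0
```

Emit:
send_rows([
  {"gripper": 1, "linear": [0.03, 0.04, 0], "delta_rot": [0, 0, 0]},
  {"gripper": 1, "linear": [0.05, 0.08, 0], "delta_rot": [0, 0, 0]},
  {"gripper": 1, "linear": [0.08, 0.13, -0.02], "delta_rot": [0, 0, 0]},
  {"gripper": 1, "linear": [0.108, 0.183, -0.05], "delta_rot": [0, 0, 0]},
  {"gripper": 1, "linear": [0.108, 0.183, -0.05], "delta_rot": [0, 0, 0]},
  {"gripper": 1, "linear": [0.108, 0.183, -0.05], "delta_rot": [0, 0, 0]},
])

```text
clock: 1.5
position: [0.5009, -0.0083, 0.1889]
ee_rot: [-0.001, 0.985, 0.175, -0.002]
contact_force: [-0.3, 1.0, -0.3]
width: -0.0001
gripper_force: 0.0
```

```bash
python3 - <<'E'
from h import *
from scipy.spatial.transform import Rotation as R
s=get_state();print(s["position"],s["clock"])
w=optics.get_image("wrist");cv2.imwrite("pics/w1.png",w["pixels"])
q=s["ee_rot"];Rt=R.from_quat(np.r_[q[1:],q[0]]).as_matrix();T=np.array(w["T_tool_cam"])
Rwc=Rt@T[:3,:3];c=Rt@T[:3,3]+s["position"]
im=dict(K=w["K"],k1=w["k1"],rvec=cv2.Rodrigues(Rwc.T)[0],tvec=-Rwc.T@c)
import pickle;pickle.dump(im,open("w1.pkl","wb"))
pl=lambda x:.135-.138*(.085-x)
print("expect pivot",proj(im,W(-.013,.15,pl(-.013)+.017)),"lipL",proj(im,W(-.103,.127,.109)),"tip below",proj(im,W(-.05,.108,.1234)))
E
```

```text
[ 0.5009 -0.0083  0.1889] 1.5
expect pivot [149.757  94.506] lipL [206.3107 226.0522] tip below [228.892  159.7256]
```

View pics/w1.png

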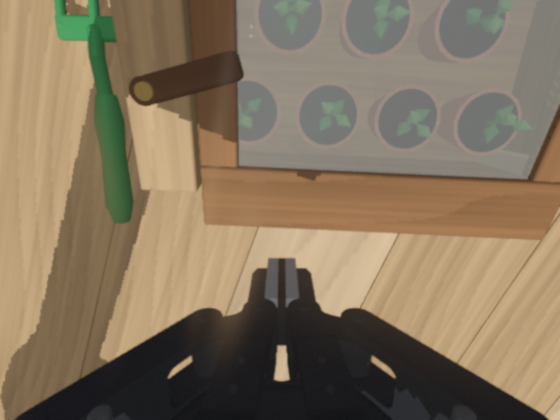

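The wrist view shows the screw at (143,91), the bar tip at (238,66) and the lip's left corner at (204,225). All are within 2–3 mm of my model. The arm was still arriving at its target.

Emit:
send_rows([
  {"gripper": 1, "linear": [0, 0, 0], "delta_rot": [0, 0, 0]},
  {"gripper": 1, "linear": [0, 0, 0], "delta_rot": [0, 0, 0]},
  {"gripper": 1, "linear": [0, 0, 0], "delta_rot": [0, 0, 0]},
])

```text
clock: 1.85
position: [0.5012, -0.0126, 0.192]
ee_rot: [0.0, 0.985, 0.172, 0.001]
contact_force: [0.6, -1.3, -0.6]
width: -0.0002
gripper_force: 0.0
```

```bash
python3 - <<'E'
from h import *
import pickle
im=pickle.load(open("w1.pkl","rb"))
for n,u,v,z in (("screw",143,91,.1385),("tip",240,66,.1405),("lipL",204,225,.109),("lipR",548,239,.109)):
    p=onz(im,u,v,z);print(n,p,(p[:2]-O)@ex,(p[:2]-O)@ey)
s=get_state();print(s["position"],s["contact_force"])
E
```

```text
screw [0.5562 0.097  0.1385] -0.011372717374276002 0.15359826291533796
tip [0.5871 0.0497 0.1405] 0.004353299632926025 0.0992228708801103
lipL [0.4766 0.0466 0.109 ] -0.10225158251193843 0.12869371390916687
lipR [ 0.5541 -0.1965  0.109 ] -0.09926195543990081 -0.12652203873558218
[ 0.5012 -0.0126  0.192 ] [ 0.6285 -1.2538 -0.5564]
```

Emit:
send_rows([
  {"gripper": 1, "linear": [0.015, 0.028, 0], "delta_rot": [0, 0, 0]},
  {"gripper": 1, "linear": [0.031, 0.056, 0], "delta_rot": [0, 0, 0]},
  {"gripper": 1, "linear": [0.031, 0.056, -0.02], "delta_rot": [0, 0, 0]},
  {"gripper": 1, "linear": [0.031, 0.056, -0.04], "delta_rot": [0, 0, 0]},
  {"gripper": 1, "linear": [0.031, 0.056, -0.055], "delta_rot": [0, 0, 0]},
  {"gripper": 1, "linear": [0.031, 0.056, -0.063], "delta_rot": [0, 0, 0]},
  {"gripper": 1, "linear": [0.031, 0.056, -0.068], "delta_rot": [0, 0, 0]},
  {"gripper": 1, "linear": [0.031, 0.056, -0.068], "delta_rot": [0, 0, 0]},
])

```text
clock: 2.65
position: [0.5322, 0.0441, 0.1233]
ee_rot: [0.0, 0.985, 0.172, -0.0]
contact_force: [1.0, -0.5, 0.4]
width: 0.0001
gripper_force: 0.0
```

Emit:
send_rows([
  {"gripper": 1, "linear": [0.011, 0.004, 0.002], "delta_rot": [0, 0, 0]},
  {"gripper": 1, "linear": [0.022, 0.007, 0.004], "delta_rot": [0, 0, 0]},
  {"gripper": 1, "linear": [0.029, 0.007, 0.005], "delta_rot": [0, 0, 0]},
  {"gripper": 1, "linear": [0.037, 0.007, 0.006], "delta_rot": [0, 0, 0]},
  {"gripper": 1, "linear": [0.045, 0.01, 0.007], "delta_rot": [0, 0, 0]},
  {"gripper": 1, "linear": [0.053, 0.015, 0.009], "delta_rot": [0, 0, 0]},
  {"gripper": 1, "linear": [0.059, 0.023, 0.01], "delta_rot": [0, 0, 0]},
  {"gripper": 1, "linear": [0.062, 0.027, 0.01], "delta_rot": [0, 0, 0]},
])

```text
clock: 3.45
position: [0.5953, 0.0724, 0.1335]
ee_rot: [0.0, 0.985, 0.173, 0.001]
contact_force: [0.0, -1.0, 0.7]
width: -0.0001
gripper_force: 0.5
```

Emit:
send_rows([
  {"gripper": 1, "linear": [0.002, 0.005, 0.001], "delta_rot": [0, 0, 0]},
  {"gripper": 1, "linear": [0.003, 0.009, 0.001], "delta_rot": [0, 0, 0]},
  {"gripper": 1, "linear": [0.004, 0.015, 0.001], "delta_rot": [0, 0, 0]},
  {"gripper": 1, "linear": [0.004, 0.015, 0.001], "delta_rot": [0, 0, 0]},
])

```text
clock: 3.85
position: [0.5983, 0.0875, 0.1344]
ee_rot: [-0.0, 0.985, 0.173, 0.0]
contact_force: [-0.1, -0.6, 0.6]
width: 0.0
gripper_force: 0.0
```

```bash
python3 - <<'E'
from h import *
s=get_state();print(s["position"],s["contact_force"],s["qpos"])
w=optics.get_image("wrist");cv2.imwrite("pics/w2.png",w["pixels"])
E
```

```text
[0.5983 0.0875 0.1344] [-0.066  -0.5892  0.6202] [0.0299 0.3862 1.5891 0.0006 1.1659 1.253 ]
```

View pics/w2.png

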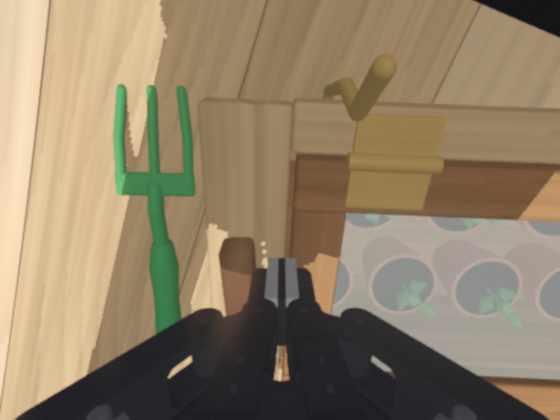

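The bar's end is at (238,240) and it lies parallel along the rail, clear of the lid edge at column 290. Button done; next I lift off, retreat to the front and pitch the tool.

Emit:
send_rows([
  {"gripper": 1, "linear": [0, -0.003, 0.02], "delta_rot": [0, 0, 0]},
  {"gripper": 1, "linear": [0, -0.003, 0.06], "delta_rot": [0, 0, 0]},
  {"gripper": 1, "linear": [-0.02, -0.02, 0.1], "delta_rot": [0, 0, -0.1]},
  {"gripper": 1, "linear": [-0.06, -0.04, 0.13], "delta_rot": [0, 0, -0.2]},
  {"gripper": 1, "linear": [-0.1, -0.07, 0.15], "delta_rot": [0, 0, -0.34]},
  {"gripper": 1, "linear": [-0.14, -0.1, 0.15], "delta_rot": [0, 0, -0.34]},
  {"gripper": 1, "linear": [-0.18, -0.13, 0.15], "delta_rot": [0, 0, -0.34]},
  {"gripper": 1, "linear": [-0.195, -0.135, 0.15], "delta_rot": [0, 0, -0.34]},
])

```text
clock: 4.7
position: [0.4, -0.0499, 0.2847]
ee_rot: [0.001, 1.0, 0.002, -0.0]
contact_force: [1.2, 0.2, 0.7]
width: 0.0005
gripper_force: 0.0
```

Emit:
send_rows([
  {"gripper": 1, "linear": [0, 0, 0], "delta_rot": [0, -0.14, 0]},
  {"gripper": 1, "linear": [0, 0, 0], "delta_rot": [0, -0.28, 0]},
  {"gripper": 1, "linear": [0, 0, 0], "delta_rot": [0, -0.42, 0]},
  {"gripper": 1, "linear": [0, 0, 0], "delta_rot": [0, -0.54, 0]},
  {"gripper": 1, "linear": [0, 0, 0], "delta_rot": [0, -0.61, 0]},
  {"gripper": 1, "linear": [0, 0, 0], "delta_rot": [0, -0.61, 0]},
])

```text
clock: 5.3
position: [0.4005, -0.0477, 0.2827]
ee_rot: [0.001, 0.954, 0.001, 0.3]
contact_force: [-0.2, -0.3, -0.2]
width: -0.0001
gripper_force: 0.0
```

```bash
python3 - <<'E'
from h import *
from scipy.spatial.transform import Rotation as R
s=get_state();q=s["ee_rot"];print(s["position"],s["qpos"],R.from_quat(np.r_[q[1:],q[0]]).as_matrix())
E
```

```text
[ 0.4005 -0.0477  0.2827] [-0.6008 -0.3464  2.1285  0.4304  0.8845  0.7724] [[ 0.8203  0.0023  0.5719]
 [ 0.0033 -1.     -0.0007]
 [ 0.5719  0.0024 -0.8203]]
```

Emit:
send_rows([
  {"gripper": 1, "linear": [0.01, -0.004, -0.02], "delta_rot": [0, 0, 0.1]},
  {"gripper": 1, "linear": [0.02, -0.01, -0.05], "delta_rot": [0, 0, 0.2]},
  {"gripper": 1, "linear": [0.03, -0.017, -0.08], "delta_rot": [0, 0, 0.3]},
  {"gripper": 1, "linear": [0.04, -0.017, -0.1], "delta_rot": [0, 0, 0.3]},
  {"gripper": 1, "linear": [0.05, -0.017, -0.13], "delta_rot": [0, 0, 0.3]},
  {"gripper": 1, "linear": [0.05, -0.017, -0.13], "delta_rot": [0, 0, 0.3]},
  {"gripper": 1, "linear": [0.05, -0.017, -0.13], "delta_rot": [0, 0, 0.3]},
])

```text
clock: 6.0
position: [0.4539, -0.0652, 0.1544]
ee_rot: [-0.045, 0.943, 0.146, 0.296]
contact_force: [-0.2, 0.1, 0.7]
width: -0.0001
gripper_force: 0.0
```

```bash
python3 - <<'E'
from h import *
from scipy.spatial.transform import Rotation as R
s=get_state();q=s["ee_rot"];print(s["position"],s["qpos"],R.from_quat(np.r_[q[1:],q[0]]).as_matrix())
E
```

```text
[ 0.4539 -0.0652  0.1544] [-0.7101 -0.0185  2.2737  0.8299  0.7185 -0.0429] [[ 0.7815  0.3021  0.5459]
 [ 0.2489 -0.9533  0.1712]
 [ 0.5721  0.002  -0.8202]]
```

Emit:
send_rows([
  {"gripper": 1, "linear": [0, 0, -0.02], "delta_rot": [0.038, -0.125, 0]},
  {"gripper": 1, "linear": [0, 0, -0.04], "delta_rot": [0.076, -0.249, 0]},
  {"gripper": 1, "linear": [0.003, 0.002, -0.06], "delta_rot": [0.076, -0.249, 0]},
  {"gripper": 1, "linear": [0.006, 0.003, -0.08], "delta_rot": [0.076, -0.249, 0]},
  {"gripper": 1, "linear": [0.006, 0.003, -0.088], "delta_rot": [0.076, -0.249, 0]},
  {"gripper": 1, "linear": [0.006, 0.003, -0.088], "delta_rot": [0.076, -0.249, 0]},
  {"gripper": 1, "linear": [0.006, 0.003, -0.088], "delta_rot": [0.076, -0.249, 0]},
])

```text
clock: 6.7
position: [0.4596, -0.0635, 0.0655]
ee_rot: [-0.062, 0.897, 0.137, 0.417]
contact_force: [0.1, 1.2, 0.3]
width: -0.0001
gripper_force: 0.0
```

```bash
python3 - <<'E'
from h import *
from scipy.spatial.transform import Rotation as R
s=get_state();q=s["ee_rot"];M=R.from_quat(np.r_[q[1:],q[0]]).as_matrix();print(s["position"],s["qpos"],M)
p=s["position"];print("local",(p[:2]-O)@ex,(p[:2]-O)@ey)
ph=np.arcsin(-M[2,2]);print("pitch",ph)
t=np.array([np.cos(ph),-np.sin(ph)]);n=np.array([np.sin(ph),np.cos(ph)])
for th in np.r_[-.08,np.arange(0,2.06,.1)]:
    c=th-.14; l=np.array([-np.cos(c),np.sin(c)]); m=np.array([np.sin(c),np.cos(c)])  # lip dir, outward normal
    H=np.array([.085,.135])
    if th<ph+.14: T=H+.19*l-.014*m+.018*t-.011*n
    else: T=H+.172*l-.014*m-.011*n
    if th<0:T=np.array([T[0],T[1]])
    print("%.2f"%th,W(T[0],.03,T[1])-p)
E
```

```text
[ 0.4596 -0.0635  0.0655] [-0.936   0.3614  2.6157  1.7657  0.8266 -1.3623] [[ 0.6152  0.2971  0.7302]
 [ 0.1935 -0.9548  0.2255]
 [ 0.7643  0.0026 -0.6449]]
local -0.1506515185655463 0.02835729802633827
pitch 0.7009077003470818
-0.08 [ 0.0568  0.0191 -0.0056]
0.00 [0.0532 0.018  0.0092]
0.10 [0.0502 0.0171 0.0279]
0.20 [0.0491 0.0167 0.0469]
0.30 [0.0497 0.0169 0.066 ]
0.40 [0.0522 0.0177 0.0848]
0.50 [0.0565 0.019  0.1034]
0.60 [0.0625 0.0208 0.1213]
0.70 [0.0702 0.0232 0.1386]
0.80 [0.0795 0.026  0.155 ]
0.90 [0.0896 0.0292 0.1695]
1.00 [0.1006 0.0325 0.1824]
1.10 [0.1128 0.0362 0.194 ]
1.20 [0.126  0.0403 0.2043]
1.30 [0.1401 0.0446 0.2132]
1.40 [0.155  0.0492 0.2206]
1.50 [0.1706 0.0539 0.2264]
1.60 [0.1866 0.0588 0.2305]
1.70 [0.2029 0.0638 0.233 ]
1.80 [0.2194 0.0689 0.2337]
1.90 [0.2359 0.0739 0.2327]
2.00 [0.2521 0.0789 0.23  ]
```

Emit:
send_rows([
  {"gripper": 1, "linear": [0.014, 0.005, 0], "delta_rot": [0, 0, 0]},
  {"gripper": 1, "linear": [0.028, 0.009, 0], "delta_rot": [0, 0, 0]},
  {"gripper": 1, "linear": [0.042, 0.014, 0], "delta_rot": [0, 0, 0]},
  {"gripper": 1, "linear": [0.053, 0.018, 0], "delta_rot": [0, 0, 0]},
  {"gripper": 1, "linear": [0.053, 0.018, 0], "delta_rot": [0, 0, 0]},
])

```text
clock: 7.2
position: [0.5151, -0.0442, 0.0696]
ee_rot: [-0.06, 0.895, 0.141, 0.42]
contact_force: [-0.9, -0.2, -0.0]
width: -0.0003
gripper_force: 0.0
```

```bash
python3 - <<'E'
from h import *
s=get_state();print(s["position"],s["qpos"],s["contact_force"])
w=optics.get_image("wrist")["pixels"];a=optics.get_image("side")["pixels"][120:260,220:400]
b=np.zeros((420,800,3),np.uint8);b[:,:260]=cv2.resize(w,(260,195))[0:1]*0
b[:195,:260]=cv2.resize(w,(260,195));b[:,260:800]=cv2.resize(a,(540,420),interpolation=cv2.INTER_CUBIC)
cv2.imwrite("pics/m1.png",b)
E
```

```text
[ 0.5151 -0.0442  0.0696] [-0.7253  0.3617  2.5284  1.9048  0.768  -1.2739] [-0.8949 -0.2118 -0.0466]
```

View pics/m1.png

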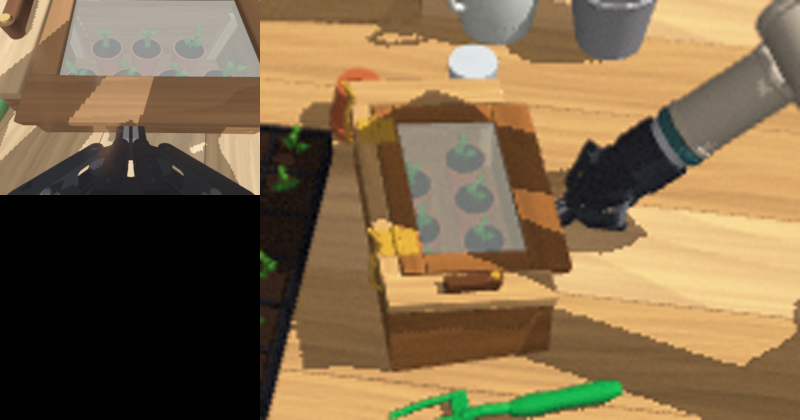

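The wrist view (left) shows the tips just under the lip edge at (130,130). The side view shows the lid closed, the button along the rail at (472,281) and the fork untouched. Lifting slowly.

Emit:
send_rows([
  {"gripper": 1, "linear": [0, 0, 0.005], "delta_rot": [0, 0, 0]},
  {"gripper": 1, "linear": [0, 0, 0.01], "delta_rot": [0, 0, 0]},
  {"gripper": 1, "linear": [-0.001, 0, 0.015], "delta_rot": [0, 0, 0]},
  {"gripper": 1, "linear": [-0.002, -0.001, 0.02], "delta_rot": [0, 0, 0]},
  {"gripper": 1, "linear": [-0.003, -0.001, 0.025], "delta_rot": [0, 0, 0]},
  {"gripper": 1, "linear": [-0.003, -0.001, 0.03], "delta_rot": [0, 0, 0]},
])

```text
clock: 7.9
position: [0.508, -0.0459, 0.0963]
ee_rot: [-0.061, 0.897, 0.138, 0.416]
contact_force: [-2.7, -0.8, -2.7]
width: 0.0001
gripper_force: 1.7
```

```bash
python3 - <<'E'
from h import *
s=get_state();print(s["position"],s["qpos"],s["contact_force"])
a=optics.get_image("side")["pixels"][120:260,220:400]
cv2.imwrite("pics/m2.png",cv2.resize(a,(540,420),interpolation=cv2.INTER_CUBIC))
E
```

```text
[ 0.508  -0.0459  0.0963] [-0.741   0.2621  2.4961  1.7473  0.7314 -1.0753] [-2.7189 -0.831  -2.6656]
```

View pics/m2.png

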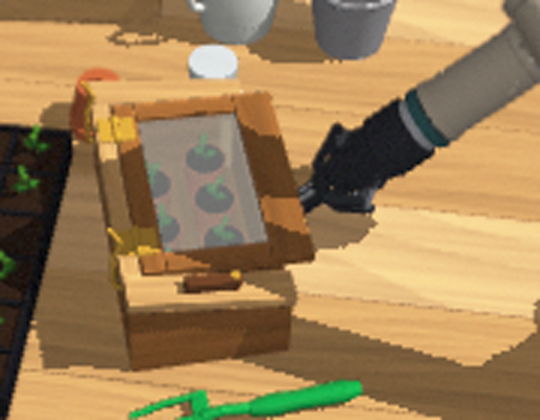

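The lid is rising on the fingertips (edge at about (310,235)) with about 4 N, and the frame hasn't moved. Continuing along the arc.

Emit:
send_rows([
  {"gripper": 1, "linear": [-0.001, 0, 0.009], "delta_rot": [0, 0, 0]},
  {"gripper": 1, "linear": [-0.001, 0, 0.017], "delta_rot": [0, 0, 0]},
  {"gripper": 1, "linear": [0, 0, 0.027], "delta_rot": [0, 0, 0]},
  {"gripper": 1, "linear": [0, 0, 0.036], "delta_rot": [0, 0, 0]},
  {"gripper": 1, "linear": [0.001, 0, 0.046], "delta_rot": [0, 0, 0]},
  {"gripper": 1, "linear": [0.002, 0.001, 0.055], "delta_rot": [0, 0, 0]},
  {"gripper": 1, "linear": [0.004, 0.001, 0.064], "delta_rot": [0, 0, 0]},
  {"gripper": 1, "linear": [0.006, 0.002, 0.073], "delta_rot": [0, 0, 0]},
])

```text
clock: 8.75
position: [0.5139, -0.0437, 0.169]
ee_rot: [-0.061, 0.897, 0.138, 0.416]
contact_force: [-1.8, -2.3, -1.0]
width: -0.0001
gripper_force: 1.2
```

Emit:
send_rows([
  {"gripper": 1, "linear": [0.003, 0.001, 0.009], "delta_rot": [0, 0, 0]},
  {"gripper": 1, "linear": [0.006, 0.002, 0.018], "delta_rot": [0, 0, 0]},
  {"gripper": 1, "linear": [0.01, 0.003, 0.027], "delta_rot": [0, 0, 0]},
  {"gripper": 1, "linear": [0.014, 0.004, 0.036], "delta_rot": [0, 0, 0]},
  {"gripper": 1, "linear": [0.018, 0.006, 0.044], "delta_rot": [0, 0, 0]},
  {"gripper": 1, "linear": [0.023, 0.007, 0.052], "delta_rot": [0, 0, 0]},
  {"gripper": 1, "linear": [0.028, 0.008, 0.06], "delta_rot": [0, 0, 0]},
  {"gripper": 1, "linear": [0.033, 0.01, 0.067], "delta_rot": [0, 0, 0]},
])

```text
clock: 9.55
position: [0.5472, -0.0333, 0.2361]
ee_rot: [-0.061, 0.896, 0.139, 0.416]
contact_force: [-0.6, -0.7, -1.4]
width: -0.0001
gripper_force: 0.8
```

```bash
python3 - <<'E'
from h import *
s=get_state();print(s["clock"],s["position"],s["qpos"],s["contact_force"])
a=optics.get_image("side")["pixels"][90:260,200:410]
cv2.imwrite("pics/m3.png",cv2.resize(a,(630,510),interpolation=cv2.INTER_CUBIC))
E
```

```text
9.55 [ 0.5472 -0.0333  0.2361] [-0.6195 -0.017   2.2112  1.1745  0.7179 -0.2026] [-0.5607 -0.7406 -1.3698]
```

View pics/m3.png

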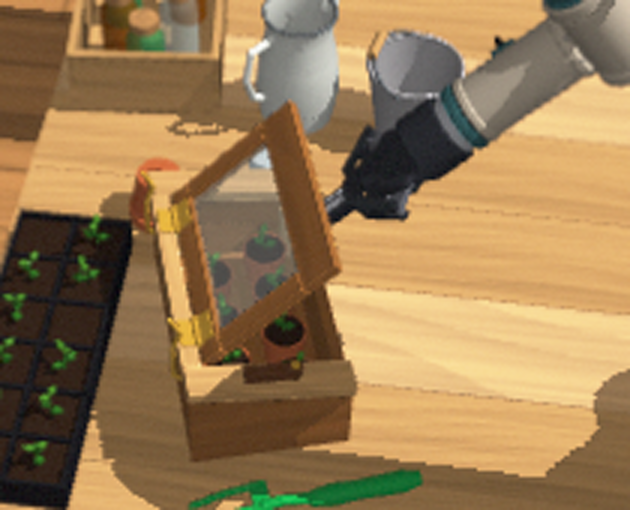

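The lid is about half open (lip edge at (335,270)), resting on the tips at (335,205), and the frame is still in place. Continuing at the same steady rate.

Emit:
send_rows([
  {"gripper": 1, "linear": [0.006, 0.002, 0.006], "delta_rot": [0, 0, 0]},
  {"gripper": 1, "linear": [0.012, 0.004, 0.012], "delta_rot": [0, 0, 0]},
  {"gripper": 1, "linear": [0.018, 0.006, 0.018], "delta_rot": [0, 0, 0]},
  {"gripper": 1, "linear": [0.024, 0.008, 0.024], "delta_rot": [0, 0, 0]},
  {"gripper": 1, "linear": [0.03, 0.01, 0.029], "delta_rot": [0, 0, 0]},
  {"gripper": 1, "linear": [0.037, 0.012, 0.034], "delta_rot": [0, 0, 0]},
  {"gripper": 1, "linear": [0.044, 0.014, 0.039], "delta_rot": [0, 0, 0]},
  {"gripper": 1, "linear": [0.051, 0.016, 0.043], "delta_rot": [0, 0, 0]},
])

```text
clock: 10.4
position: [0.5985, -0.0171, 0.279]
ee_rot: [-0.061, 0.896, 0.139, 0.416]
contact_force: [-1.4, 0.8, -0.1]
width: -0.0
gripper_force: 0.6
```

Emit:
send_rows([
  {"gripper": 1, "linear": [0.007, 0.002, 0.004], "delta_rot": [0, 0, 0]},
  {"gripper": 1, "linear": [0.015, 0.004, 0.007], "delta_rot": [0, 0, 0]},
  {"gripper": 1, "linear": [0.023, 0.007, 0.01], "delta_rot": [0, 0, 0]},
  {"gripper": 1, "linear": [0.031, 0.009, 0.013], "delta_rot": [0, 0, 0]},
  {"gripper": 1, "linear": [0.039, 0.012, 0.015], "delta_rot": [0, 0, 0]},
  {"gripper": 1, "linear": [0.047, 0.014, 0.017], "delta_rot": [0, 0, 0]},
  {"gripper": 1, "linear": [0.054, 0.016, 0.018], "delta_rot": [0, 0, 0]},
  {"gripper": 1, "linear": [0.06, 0.018, 0.019], "delta_rot": [0, 0, 0]},
])

```text
clock: 11.2
position: [0.66, 0.0007, 0.2984]
ee_rot: [-0.061, 0.896, 0.139, 0.417]
contact_force: [0.6, -0.3, -0.6]
width: 0.0002
gripper_force: 0.2
```

```bash
python3 - <<'E'
from h import *
s=get_state();print(s["clock"],s["position"],s["qpos"],s["contact_force"])
a=optics.get_image("side")["pixels"][60:260,180:420]
cv2.imwrite("pics/m4.png",cv2.resize(a,(600,500),interpolation=cv2.INTER_CUBIC))
E
```

```text
11.2 [0.66   0.0007 0.2984] [-0.3772  0.0625  1.9425  0.9616  0.6229  0.2243] [ 0.5906 -0.3047 -0.6132]
```

View pics/m4.png

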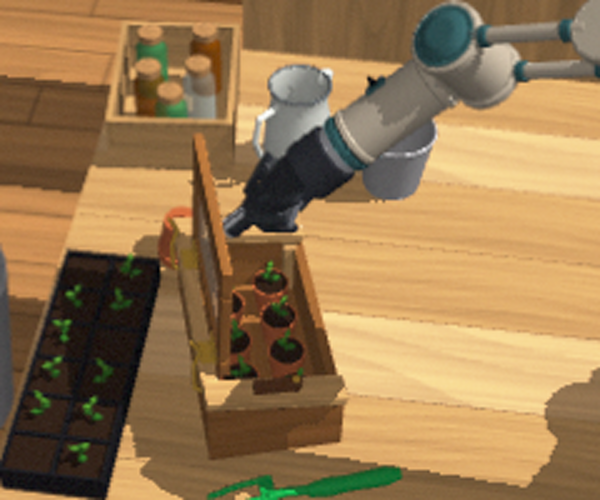

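The lid is about upright (edge near (215,250)), with the fingertips against it at (232,225). I'll ease it past balance slowly and follow it.

Emit:
send_rows([
  {"gripper": 1, "linear": [0.004, 0.001, 0], "delta_rot": [0, 0, 0]},
  {"gripper": 1, "linear": [0.008, 0.002, 0], "delta_rot": [0, 0, 0]},
  {"gripper": 1, "linear": [0.012, 0.004, 0.001], "delta_rot": [0, 0, 0]},
  {"gripper": 1, "linear": [0.016, 0.005, 0.001], "delta_rot": [0, 0, 0]},
  {"gripper": 1, "linear": [0.02, 0.006, 0.001], "delta_rot": [0, 0, 0]},
  {"gripper": 1, "linear": [0.024, 0.007, 0], "delta_rot": [0, 0, 0]},
  {"gripper": 1, "linear": [0.028, 0.008, 0], "delta_rot": [0, 0, 0]},
  {"gripper": 1, "linear": [0.032, 0.01, 0], "delta_rot": [0, 0, 0]},
])

```text
clock: 12.05
position: [0.6916, 0.0105, 0.2983]
ee_rot: [-0.061, 0.896, 0.139, 0.417]
contact_force: [-0.1, -0.1, 0.4]
width: -0.0
gripper_force: 0.0
```

Emit:
send_rows([
  {"gripper": 1, "linear": [0.004, 0.001, -0.001], "delta_rot": [0, 0, 0]},
  {"gripper": 1, "linear": [0.008, 0.002, -0.002], "delta_rot": [0, 0, 0]},
  {"gripper": 1, "linear": [0.012, 0.004, -0.002], "delta_rot": [0, 0, 0]},
  {"gripper": 1, "linear": [0.016, 0.005, -0.003], "delta_rot": [0, 0, 0]},
  {"gripper": 1, "linear": [0.018, 0.005, -0.003], "delta_rot": [0, 0, 0]},
  {"gripper": 1, "linear": [0.018, 0.005, -0.003], "delta_rot": [0, 0, 0]},
])

```text
clock: 12.65
position: [0.7095, 0.0156, 0.2952]
ee_rot: [-0.061, 0.896, 0.139, 0.417]
contact_force: [-0.3, 0.5, 0.5]
width: 0.0002
gripper_force: 0.0
```

```bash
python3 - <<'E'
from h import *
s=get_state();print(s["clock"],s["position"],s["qpos"],s["contact_force"])
a=optics.get_image("side")["pixels"][60:260,180:420]
cv2.imwrite("pics/m5.png",cv2.resize(a,(600,500),interpolation=cv2.INTER_CUBIC))
E
```

```text
12.65 [0.7095 0.0156 0.2952] [-0.3043  0.1358  1.8651  0.9302  0.5718  0.299 ] [-0.3317  0.4749  0.5278]
```

View pics/m5.png

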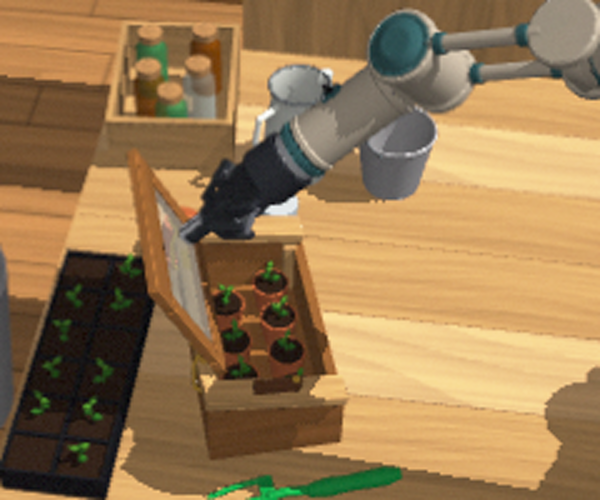

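The lid leans back on its stops (edge from (135,155) to (220,370)), with no force on the fingers. That was my 11th picture, one over the limit of 10, so I view no more. I'll withdraw and check by numbers instead.

Emit:
send_rows([
  {"gripper": 1, "linear": [-0.02, -0.006, 0.01], "delta_rot": [0, 0, 0]},
  {"gripper": 1, "linear": [-0.05, -0.015, 0.03], "delta_rot": [0, 0, 0]},
  {"gripper": 1, "linear": [-0.08, -0.024, 0.05], "delta_rot": [0, 0, 0]},
  {"gripper": 1, "linear": [-0.12, -0.035, 0.06], "delta_rot": [0, 0, 0]},
  {"gripper": 1, "linear": [-0.16, -0.048, 0.06], "delta_rot": [0, 0, 0]},
  {"gripper": 1, "linear": [-0.2, -0.06, 0.06], "delta_rot": [0, 0, 0]},
  {"gripper": 1, "linear": [-0.2, -0.06, 0.06], "delta_rot": [0, 0, 0]},
  {"gripper": 1, "linear": [-0.2, -0.06, 0.06], "delta_rot": [0, 0, 0]},
])

```text
clock: 13.5
position: [0.5089, -0.0457, 0.356]
ee_rot: [-0.06, 0.896, 0.137, 0.418]
contact_force: [0.4, -0.6, 0.5]
width: -0.0003
gripper_force: 0.0
```

```bash
python3 - <<'E'
from h import *
import pickle
s=get_state();print(s["clock"],s["position"],s["contact_force"],abs(s["qd"]).max())
old=pickle.load(open("ims.pkl","rb"))["side"]
a=optics.get_image("side")
m=cv2.imread("pics/m5.png");b=cv2.resize(a["pixels"][60:260,180:420],(600,500),interpolation=cv2.INTER_CUBIC)
d=cv2.absdiff(m,b).max(2)
print("lid region change since m5",(d[160:370,130:180]>40).mean())
# frame left wall + fork unchanged since start (shadow aside)
e=cv2.absdiff(old["pixels"],a["pixels"]).max(2)
print("frame wall",(e[222:240,266:315]>40).mean(),"fork",(e[245:275,260:345]>40).mean())
# predicted lid lip corners at 2.15 seen in side
c=2.15-.14
for y in(.127,-.127):
    p=proj(a,W(.085-.19*np.cos(c),y,.135+.19*np.sin(c)));print("m5 px",(p-[180,60])*2.5)
E
```

```text
13.5 [ 0.5089 -0.0457  0.356 ] [ 0.4431 -0.58    0.508 ] 0.04794594455810547
lid region change since m5 0.0014285714285714286
frame wall 0.03968253968253968 fork 0.7956862745098039
m5 px [146.3521 291.3753]
m5 px [125.345  148.4127]
```

```bash
python3 - <<'E'
from h import *
import pickle
old=pickle.load(open("ims.pkl","rb"))["side"]["pixels"];a=optics.get_image("side")["pixels"]
for i in(old,a):
    m=cv2.inRange(cv2.cvtColor(i,cv2.COLOR_BGR2HSV),(50,150,40),(80,255,255))[240:280,255:350];print(cv2.boundingRect(m),m.sum()//255)
print(get_state()["qd"].round(3))
E
```

```text
(9, 7, 76, 24) 471
(9, 7, 76, 24) 457
[ 0.024  0.013 -0.002 -0.002  0.003 -0.002]
```

The fork hasn't moved (only the shadow on it changed), and the lid holds at its stops.

```bash
python3 -c "from rig import sign_off;print(sign_off())"
```

```text
the job is handed in; nothing more can be done
None
```

The turn-button lies along the side rail, the lid rests back on its stops with the arm clear, and I handed the job in at about 13.5 s of the 64 s allowed; I viewed 11 pictures, one over the limit of 10.

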